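# Square a model house in the measuring jig and probe its survey points

## Task

Push the model house that stands on the measuring jig square and flush against both fences of the jig's corner. Then take the touch probe from its fork stand and touch its tip gently, without pressing it hard, first on the brass datum stud, then on the red roof dot and last on the blue roof dot, with the house staying flush. Hang the probe back in the fork upright, its collar resting on the prongs, and leave the other models where they are.

Things in the scene. Friction and masses are not known exactly. Their poses are not given: they have to be found in the camera images.
- jig: measuring jig fixed to the table: aluminium base plate 150x150 mm, 6 mm thick, two dark steel fences 15 mm wide, tops 28 mm above the table. Origin: centre of the underside; z up. The back fence runs along its +x edge (inner face at x = +60 mm), the side fence along its +y edge (inner face at y = +60 mm); the -x and -y edges are open
- jig_corner (a point): the inner corner where the two fences meet, on the base plate's upper face (6 mm above the table); axes as the jig's
- datum_stud (a point): centre of the flat top of the brass datum stud, 12 mm across, 6 mm high on top of the back fence at its open end (34 mm above the table)
- house: loose sand-coloured model house, 0.12 kg, on the jig's plate. Solid walls x = -37 to +42 mm, y = -35 to +35 mm about its origin (underside, z up); flat roof at 45 mm, 4 mm parapet round it up to 55 mm. Flush: +x wall on the back fence, +y wall on the side fence (it starts turned by at most 0.3 rad). A few roof beams stick out, higher than the fences, and touch nothing
- house_corner (a point): lower corner of the house where its +x and +y walls meet (underside); it goes into jig_corner
- red_mark (a point): centre of the red dot, 12 mm across, on the house's flat roof
- blue_mark (a point): centre of the blue dot, 12 mm across, on the house's flat roof
- stand: fixed probe stand: dark base 80x60x10 mm (x = -36 to +44 mm), pillar at +x, horizontal fork of two prongs, upper faces 56 mm above the table. The slot is 16 mm wide, along the stand's x from +26 mm to its open mouth at -18 mm; each prong is 10 mm wide. Origin: on the table under the probe's place; z up
- stand_seat (a point): the probe's place in the fork: middle of the slot at the level of the prongs' upper faces (56 mm above the table)
- probe: loose touch probe, 0.07 kg, hanging upright in the fork. Origin: centre of the underside of its grey collar (28x28x5 mm), z up. Above it an orange square grip, 16x16 mm, z = 5 to 47 mm; below a steel stem 10 mm across to -30 mm, then a sprung tip with a red ball (7 mm) ending at -46 mm. The tip yields up to 6 mm (0.6 N at first, then 0.3 N per mm), then is rigid
- tip_end (a point): lowest point of the probe's ball tip, on the probe's axis, 46 mm below the probe's origin
- barrel_up: a dark wooden model barrel standing upright, 27 mm wide, 34 mm tall, behind the jig (bystander, loose; origin at the centre of its underside)
- barrel_side: a dark wooden model barrel lying on its side, 26x37x26 mm, behind the jig (bystander, loose; origin at the centre of its underside)
- dome: a plaster dome on a square tile, 60x62x30 mm, on the side of the table where the stand is not (bystander, loose; origin at the centre of its underside)

How it is judged:
By the outcome, as a careful person would: the job done as asked, in the order asked, and still so for the second after the job is handed in, with the robot touching nothing.
It also fails if it takes over 67 s, if anything falls off the work surface, if the arm or the gripper's body presses on something with over 40 N, if the wrist force passes 120 N, or if a joint passes its speed limit or range.

## Robot

A 6-joint arm with a two-finger parallel gripper is mounted at the origin on the work surface; the furniture and walls round the work are solid. World frame = base frame: x ahead of the robot, y to its left, z up, the work surface at z = 0. Lengths are in m, angles in degrees, forces in N, time in s.
With the tool pointing down it reaches from about 0.35 to 0.875 m from the base axis. Payload 4.2 kg.
Tool frame: the origin (TCP) lies on the centre line of the jaws, within the pads' length; the fingertips stand r.tip_extent ahead of it and the grasp point (between the pads) lies 11 mm behind it (r.tip_extent is the distance from the TCP to the fingertips, in m); z points along the fingers, y is the line along which they close (so a half turn about z gives the same grasp; the last joint's range is limited). The gripper opens to 87 mm and grips with 3 to 60 N. Pads are 19 mm wide; open, the fingers measure 117 mm over their backs; the gripper's body (75 mm by 190 mm) begins 51 mm behind the grasp point.
Start: joints at [83.744, 22.042, 0.453, 0, -68.411, -14.817], TCP at [0.225, 0.583, 0.195] pointing down, gripper open.
Joint ranges: [-179.83, 179.83], [-69.29, 118.12], [-61.27, 80.66], [-181.25, 117.63], [-171.15, -9.14], [-177.46, 177.46]. Speed limits (degrees/s): [159.86, 159.86, 180, 180, 180, 180].

## Interface

Orientations are given as a 3x3 rotation matrix whose columns are the frame's x, y, z axes.
In Python, from station import r gives the robot as it stands.
- The arm moves only by the shell command python3 -m jog 'ROWS'. ROWS is text: rows parted by semicolons, each of 5 numbers parted by spaces: the opening, from 0 (shut) to 1 (fully open), then the shift along the world's x, y, z in mm, then the turn about the world's z in degrees. In form: hand dx dy dz roll; .... A call has 1 to 5 rows; each row shifts and turns the commanded pose from where the row before left it; what a row does not reach is not made up. A row lasts 1/8 s, in which the tool goes at most 62.5 mm and 10.7 degrees, less where a joint would pass 70% of its speed; a pose out of reach is approached as far as the arm can. A call is refused whole if a number of a shift passes 62.5 or a number of a turn 10.7, either way. A call with a gripper value outside its range is refused whole. The fingers move at their own pace and stop on an object; the grip force is fixed at half the most. Time passes only in rows, so rows that do not move let the fingers close. It gives the time, the measured TCP pose, the force, the opening and the grip force at its end, in the units of the state.
- r.sense(): the state, without advancing time (a new reading comes with each control period).
- r.capture(name): name is "scene" or "top" or "wrist"; returns a dict with "pixels" (384x512x3 uint8, red, green, blue), "fovy" (degrees; the focal length in pixels is half the picture's height over the tangent of half this angle, whatever the lens; pixels are square), "cx", "cy" (the principal point, pixels), "k1" (the pictures are not rectified: a ray, as slopes to the right and down, at radius r is drawn at 1 + k1 r^2 times it, then the intrinsics apply), "origin" and "orientation" of the camera in the world; the wrist camera has in their place "T_tool_cam" (4x4, takes a point from camera to tool coordinates, whose origin is the TCP and whose axes are the flange's). Camera axes: x right, y down, z forward; pixel columns grow to the right and rows downward; lengths in m; the calibration is good to about 2 mm. A picture is of the moment at which its call begins: read the wrist's pose just before it. There is no depth.
- r.finish_job(): hands the job in; it is judged then, once.
The state is a dict: "time_s": time; "joints": joint angles; "joint_velocities": joint speeds; "effort": joint torques, N m; "tcp_pos": TCP position; "ee_rot": TCP orientation; "wrist_force": force on the tool from outside, world axes, zero at the start; "moment": the same for the moment, N m; "gripper_width": opening from 0.0 (shut) to 1.0 (fully open); "gripper_force": force on a finger pad.
Only numpy, scipy, OpenCV 4.12 (cv2) and the standard library are available. Lean on these libraries where they do the work, as an engineer would, in place of code of your own. Each camera call takes 0.05 s, during which the arm holds its last target. There are 200 camera calls.

## Working session

There is one attempt and no reset: what is moved stays moved. The work goes in short steps, Python scripts to look and compute and a shell command to move; the robot and the scene stay as the last step left them, time stands still between calls to the robot, and variables do not carry over. Pictures are saved under pics/ and viewed, at most 10 in all, crops included, and the job is handed in when it is done.

```bash
mkdir -p pics; ls; python3 - <<'E'
from station import r
import cv2,numpy as np
s=r.sense(); print({k:np.round(v,3).tolist() for k,v in s.items()}, r.tip_extent)
ims=[]
for n in("scene","top","wrist"):
    c=r.capture(n); cv2.imwrite(f"pics/{n}0.png",c["pixels"][:,:,::-1]); np.savez(f"{n}0.npz",**c)
    print(n,{k:np.round(v,4).tolist() for k,v in c.items() if k!="pixels"})
E
```

```text
pics
{'time_s': 0.0, 'joints': [83.743, 22.09, 0.382, -0.028, -68.412, -14.816], 'joint_velocities': [0.014, 0.011, -0.009, -0.02, 0.064, 0.091], 'effort': [-0.0, -39.067, 18.741, 4.22, 0.011, -0.0], 'tcp_pos': [0.224, 0.583, 0.194], 'ee_rot': [[0.933, -0.36, -0.001], [-0.36, -0.933, -0.002], [0.0, 0.002, -1.0]], 'wrist_force': [0.201, -0.169, 0.426], 'moment': [0.011, 0.022, 0.026], 'gripper_force': 0.0, 'gripper_width': 0.999} 0.008
scene {'fovy': 44.2962, 'cx': 256.1069, 'cy': 193.7729, 'k1': 0.0075, 'origin': [1.0451, 0.7086, 0.706], 'orientation': [[-0.8026, 0.3393, -0.4906], [0.5961, 0.485, -0.6399], [0.0208, -0.806, -0.5915]]}
top {'fovy': 43.1329, 'cx': 261.8455, 'cy': 196.8496, 'k1': -0.195, 'origin': [0.3671, -0.0014, 1.295], 'orientation': [[-0.0104, -0.9952, 0.0973], [-0.9999, 0.0111, 0.007], [-0.0081, -0.0972, -0.9952]]}
wrist {'fovy': 66.286, 'cx': 253.8404, 'cy': 197.0286, 'k1': -0.054, 'T_tool_cam': [[0.0001, -0.9595, -0.2817, 0.0778], [1.0, -0.0, 0.0004, -0.0009], [-0.0004, -0.2817, 0.9595, -0.1896], [0.0, 0.0, 0.0, 1.0]]}
```

View pics/top0.png

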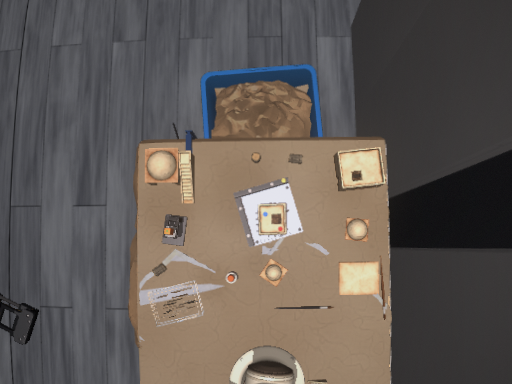

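View pics/scene0.png

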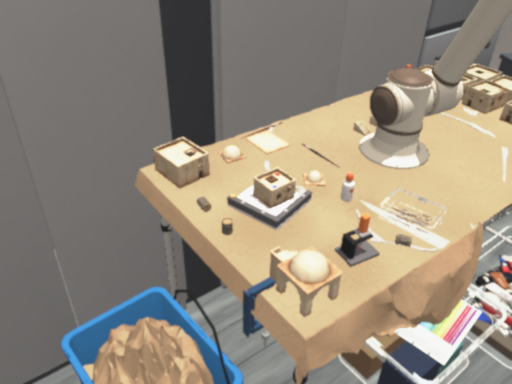

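The top view shows the jig at about (268,212), with its fences up and to the left and the stud at (284,180). The stand is at (174,230), the dome at (357,229) and the barrels at (256,157) and (295,158). The scene view shows the same layout. Next I'll write the helpers and measure coarsely.

```bash
cat > h.py <<'E'
import numpy as np,cv2
from station import r
def snap(name,tag):
    s=r.sense(); c=r.capture(name)
    R,o=(np.array(s["ee_rot"]),np.array(s["tcp_pos"]))
    if name=="wrist":
        T=np.array(c["T_tool_cam"]); Rc=R@T[:3,:3]; oc=R@T[:3,3]+o
    else: Rc,oc=np.array(c["orientation"]),np.array(c["origin"])
    f=192/np.tan(np.radians(c["fovy"]/2))
    np.savez(tag+".npz",R=Rc,o=oc,K=np.array([[f,0,c["cx"]],[0,f,c["cy"]],[0,0,1]]),k1=c["k1"],im=c["pixels"])
    cv2.imwrite(f"pics/{tag}.png",c["pixels"][:,:,::-1])
    return load(tag)
def load(tag): return dict(np.load(tag+".npz"))
def rays(c,px):
    p=cv2.undistortPoints(np.array(px,float).reshape(-1,1,2),c["K"],np.array([c["k1"],0,0,0])).reshape(-1,2)
    return np.c_[p,np.ones(len(p))]@c["R"].T
def onz(c,px,z):
    d=rays(c,px); return c["o"]+d*((z-c["o"][2])/d[:,2])[:,None]
def proj(c,X):
    rv=cv2.Rodrigues(c["R"].T)[0]
    return cv2.projectPoints(np.array(X,float).reshape(-1,1,3),rv,-c["R"].T@c["o"],c["K"],np.array([c["k1"],0,0,0]))[0].reshape(-1,2)
def tri(cs,pxs):
    A=0;b=0;L=[]
    for c,p in zip(cs,pxs):
        d=rays(c,[p])[0];d/=np.linalg.norm(d);P=np.eye(3)-np.outer(d,d);A=A+P;b=b+P@c["o"];L.append((P,c["o"]))
    x=np.linalg.solve(A,b); return x,[np.linalg.norm(P@(x-o))*1e3 for P,o in L]
def blob(c,lo,hi,box=None,minA=8):
    hsv=cv2.cvtColor(c["im"],cv2.COLOR_RGB2HSV); m=cv2.inRange(hsv,np.array(lo),np.array(hi))
    if box: k=np.zeros_like(m);k[box[1]:box[3],box[0]:box[2]]=1;m=m*k
    n,_,st,ce=cv2.connectedComponentsWithStats(m)
    return sorted([(int(st[i,4]),ce[i].round(1).tolist()) for i in range(1,n) if st[i,4]>=minA],reverse=True)
E
python3 - <<'E'
from h import *
t=snap("top","top1"); s=snap("scene","scene1")
for n,p,z in [("jigc",(268,212),.0),("corner",(240,193),.02),("stud",(284,180),.034),("stand",(174,230),.0),("bottle",(231,277),.05),("dome2",(273,271),.02)]: print(n,onz(t,[p],z)[0].round(3))
print(tri([t,s],[(168,231),(363,216)]), tri([t,s],[(231,277),(350,177)]))
cv2.imwrite("pics/crop.png",cv2.resize(t["im"][140:290,130:330,::-1],None,fx=4,fy=4,interpolation=cv2.INTER_CUBIC))
E
```

```text
jigc [ 0.453 -0.008  0.   ]
corner [0.503 0.065 0.02 ]
stud [ 0.534 -0.051  0.034]
stand [0.407 0.245 0.   ]
bottle [0.284 0.088 0.05 ]
dome2 [ 0.297 -0.019  0.02 ]
(array([0.40292685, 0.23971709, 0.09633277]), [np.float64(2.1669298343738697), np.float64(2.1669298343738923)]) (array([0.2841547 , 0.08826769, 0.0631245 ]), [np.float64(1.3257488170442548), np.float64(1.3257488170443084)])
```

View pics/crop.png

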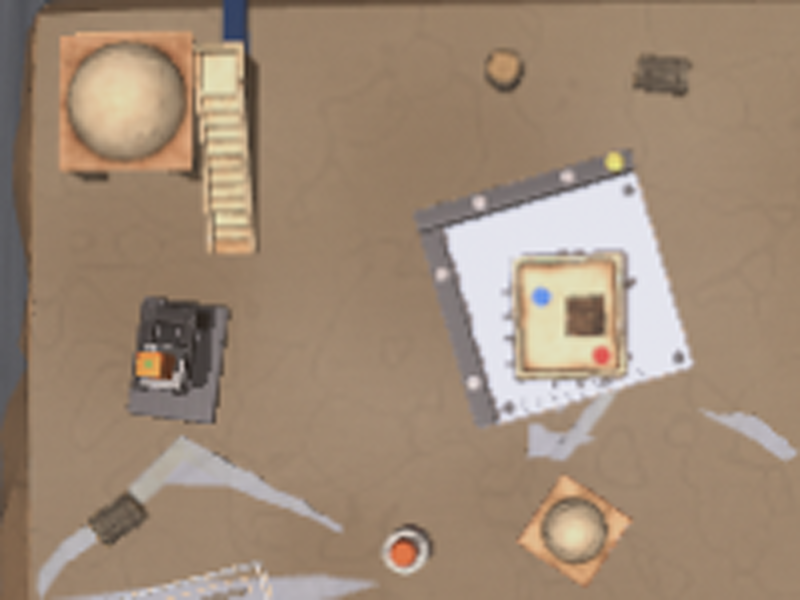

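The crop shows the jig yawed about +15°. The house has a blue dot at left and a red dot at lower right, with beams sticking out on its left. The stand's pillar is up, so its mouth faces the robot, and the probe is at the lower left. I'll move the wrist camera over the area.

```bash
python3 -m jog '1 28 -58 0 9; 1 28 -58 0 9; 1 28 -58 0 9; 1 28 -58 0 9; 1 28 -58 0 0' && python3 -m jog '1 28 -58 0 0; 1 28 -38 0 0; 1 0 0 0 0; 1 0 0 0 0' && python3 - <<'E'
from h import *
snap("wrist","w1"); print(r.sense()["tcp_pos"],r.sense()["ee_rot"])
E
python3 -m jog '1 20 -50 0 0; 1 20 -50 0 0; 1 10 -50 0 0; 1 0 0 0 0; 1 0 0 0 0' && python3 - <<'E'
from h import *
snap("wrist","w2"); print(r.sense()["tcp_pos"],r.sense()["ee_rot"])
a=cv2.imread("pics/w1.png");b=cv2.imread("pics/w2.png")
cv2.imwrite("pics/w12.png",cv2.resize(np.vstack([a,b]),None,fx=.78,fy=.78))
E
```

```text
time_s: 0.88
tcp_pos: [0.361, 0.2999, 0.195]
ee_rot: [[0.966, 0.259, 0.0], [0.259, -0.966, 0.0], [0.001, -0.0, -1.0]]
wrist_force: [1.7, 0.3, -0.3]
gripper_width: 1.0
gripper_force: 0.0
time_s: 1.38
tcp_pos: [0.4157, 0.2075, 0.1947]
ee_rot: [[0.966, 0.257, -0.0], [0.257, -0.966, 0.0], [0.0, -0.0, -1.0]]
wrist_force: [-0.3, -1.1, 0.1]
gripper_width: 1.001
gripper_force: 0.0
[0.41548377 0.20795967 0.19472924] [[ 9.66102647e-01  2.58158231e-01 -5.42941171e-05]
 [ 2.58158236e-01 -9.66102636e-01  1.46202597e-04]
 [-1.47102859e-05 -1.55263189e-04 -9.99999988e-01]]
time_s: 2.05
tcp_pos: [0.4657, 0.0585, 0.1947]
ee_rot: [[0.966, 0.259, 0.0], [0.259, -0.966, 0.0], [0.0, -0.0, -1.0]]
wrist_force: [-0.2, 0.5, -0.0]
gripper_width: 0.996
gripper_force: 0.0
[0.46563437 0.05880338 0.19476512] [[ 9.65719575e-01  2.59587528e-01  1.34293136e-04]
 [ 2.59587496e-01 -9.65719569e-01  2.13927506e-04]
 [ 1.85222422e-04 -1.71733161e-04 -9.99999968e-01]]
```

View pics/w12.png

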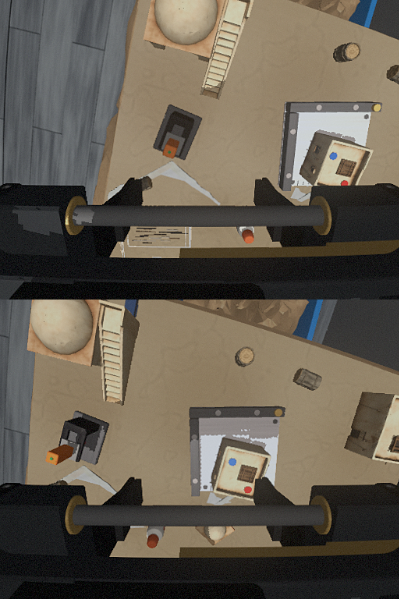

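The wrist views show the jig axis-aligned with the tool, so its yaw is about 15°. The house is turned about 11° clockwise relative to it, and the stand and probe are visible at left. I'll take one better view of the jig from further back.

```bash
python3 -m jog '1 -35 -25 20 0; 1 -35 -25 20 0; 1 0 0 0 0; 1 0 0 0 0' && python3 - <<'E'
from h import *
c=snap("wrist","w3"); print(r.sense()["tcp_pos"])
cv2.imwrite("pics/w3c.png",cv2.resize(c["im"][0:280,130:480,::-1],None,fx=2.1,fy=2.1,interpolation=cv2.INTER_CUBIC))
E
```

```text
time_s: 2.6
tcp_pos: [0.396, 0.0086, 0.2348]
ee_rot: [[0.966, 0.26, 0.001], [0.26, -0.966, 0.001], [0.001, -0.0, -1.0]]
wrist_force: [0.4, 0.8, 0.1]
gripper_width: 0.999
gripper_force: 0.0
[0.39607916 0.00855011 0.2344379 ]
```

View pics/w3c.png

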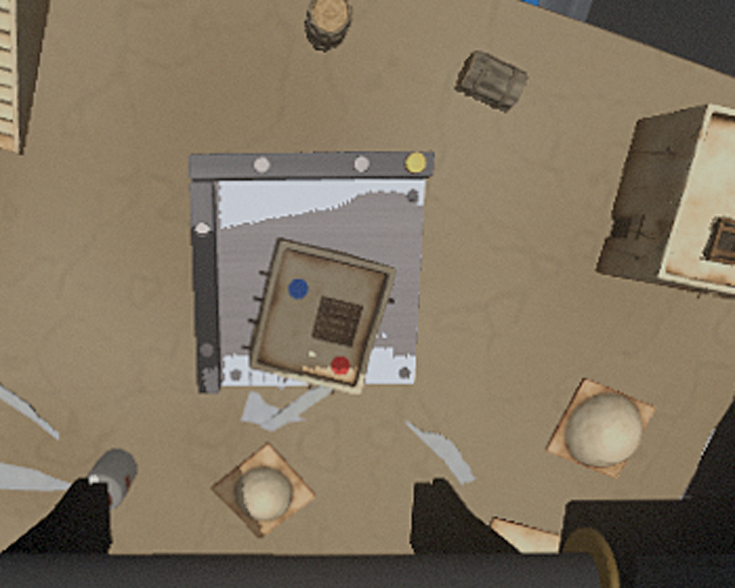

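The view shows the fences' outer corners at crop (190,155) and (434,152), with the side fence end at (200,392). The parapet corners are (280,240), (395,268), (360,391) and (252,367). A beam on the -y wall sits at (392,300), blue is at (298,288), red at (340,366) and the stud at (416,162).

```bash
python3 - <<'E'
from h import *
w1,w2,w3,t,s=[load(k) for k in("w1","w2","w3","top1","scene1")]
q=lambda x,y:(x/2.1+130,y/2.1)
oc,bs,se=onz(w3,[q(190,155),q(434,152),q(200,392)],.028)
print("outer corner",oc.round(4),bs.round(4),se.round(4),np.linalg.norm(bs-oc),np.linalg.norm(se-oc))
print("yaw",np.degrees(np.arctan2(*(oc-se)[1::-1])),np.degrees(np.arctan2(-(oc-bs)[0],(oc-bs)[1])))
hc=onz(w3,[q(280,240),q(395,268),q(360,391),q(252,367)],.061);print("house",hc.round(4).tolist())
for i in range(4):
  d=hc[(i+1)%4]-hc[i];print(np.linalg.norm(d).round(4),np.degrees(np.arctan2(d[1],d[0])).round(1))
F={}
for n,lo,hi in [("red",(0,150,90),(6,255,255)),("red2",(172,150,90),(180,255,255)),("blue",(105,110,60),(125,255,255)),("stud",(23,110,110),(34,255,255)),("orange",(6,170,100),(15,255,255))]:
  for k,c in (("w1",w1),("w2",w2),("w3",w3),("top",t),("scene",s)): print(n,k,blob(c,lo,hi)[:4])
E
```

```text
outer corner [0.5049 0.082  0.028 ] [ 0.5452 -0.0594  0.028 ] [0.3634 0.0415 0.028 ] 0.14701474374844165 0.14717129496990267
yaw 15.960644196614911 15.925965812702406
house [[0.4709, 0.0175, 0.061], [0.4733, -0.0507, 0.061], [0.3982, -0.0532, 0.061], [0.3955, 0.014, 0.061]]
0.0682 -88.0
0.0751 -178.1
0.0672 92.3
0.0755 2.7
red w1 [(49, [441.3, 234.7])]
red w2 [(61, [317.4, 243.5])]
red w3 [(55, [291.7, 173.6])]
red top []
red scene [(31, [488.4, 309.0]), (26, [509.2, 321.5]), (26, [506.2, 269.2])]
red2 w1 []
red2 w2 []
red2 w3 []
red2 top []
red2 scene []
blue w1 [(289, [461.0, 18.2]), (62, [427.1, 199.8]), (10, [471.8, 1.0]), (10, [463.6, 0.7])]
blue w2 [(673, [392.9, 27.5]), (126, [167.0, 7.3]), (67, [297.8, 207.9]), (8, [403.8, 22.1])]
blue w3 [(60, [271.5, 137.0]), (10, [382.6, 0.4])]
blue top [(2903, [260.1, 88.2]), (87, [188.0, 140.5]), (9, [265.0, 214.0])]
blue scene [(157, [259.4, 287.2]), (65, [484.1, 317.8]), (37, [222.1, 358.1]), (36, [103.4, 313.1])]
stud w1 [(36, [483.0, 138.0])]
stud w2 []
stud w3 [(49, [327.8, 77.1])]
stud top [(11, [283.2, 179.8])]
stud scene []
orange w1 [(185, [217.1, 193.3]), (141, [317.8, 304.5])]
orange w2 [(92, [194.3, 313.1]), (65, [69.6, 201.1]), (12, [62.3, 205.9])]
orange w3 [(52, [53.7, 120.9]), (25, [47.3, 122.2])]
orange top [(18, [230.1, 277.8])]
orange scene [(83, [363.5, 223.8]), (12, [349.2, 177.3])]
```

```bash
python3 - <<'E'
from h import *
w1,w2,w3,t,s=[load(k) for k in("w1","w2","w3","top1","scene1")]
for n,cs,p in [("red",[w1,w2,w3],[(441.3,234.7),(317.4,243.5),(291.7,173.6)]),("blue",[w1,w2,w3],[(427.1,199.8),(297.8,207.9),(271.5,137)]),("stud",[w1,w3,t],[(483,138),(327.8,77.1),(283.2,179.8)]),("stud13",[w1,w3],[(483,138),(327.8,77.1)])]:
  x,e=tri(cs,p);print(n,x.round(4),np.round(e,1))
for z,p in ((.051,(291.7,173.6)),(.051,(271.5,137)),(.034,(327.8,77.1))): print(onz(w3,[p],z)[0].round(4))
# jig edges by line fit: dark fence mask in w3
g=cv2.cvtColor(w3["im"],cv2.COLOR_RGB2HSV); 
m=((g[:,:,2]<115)&(g[:,:,1]<60)).astype(np.uint8)
n,l,st,ce=cv2.connectedComponentsWithStats(m)
for i in range(1,n):
  if st[i,4]>200: print(st[i],ce[i].round(1))
print(g[78,255],g[120,226],g[60,255],g[92,255],g[150,226])
E
```

```text
red [ 0.4091 -0.0382  0.0508] [0.4 0.3 0.1]
blue [ 4.471e-01 -2.000e-04  5.120e-02] [0.  0.2 0.2]
stud [ 0.5354 -0.049   0.0334] [0.3 0.5 0.8]
stud13 [ 0.5359 -0.0493  0.033 ] [0.1 0.1]
[ 0.409  -0.0382  0.051 ]
[ 4.47e-01 -1.00e-04  5.10e-02]
[ 0.5358 -0.0491  0.034 ]
[   0    0   37  242 6435] [ 13.5 105.3]
[ 387    0  125   49 3203] [467.7  15.8]
[ 221   72  116  115 1848] [256.9 109.2]
[  62   81   61   69 2198] [ 93.7 113.3]
[   93   146   419   170 16390] [345.5 267. ]
[171 214  24  24 262] [184.9 222.3]
[    0   247   512   137 15363] [232.7 338.5]
[ 13  12 186] [ 8 14 71] [ 19  78 138] [105  15 206] [ 0  9 59]
```

Triangulated heights agree with the text to within 1 mm. The jig origin is about (0.4543, -0.009) at yaw 15.95°. The house needs about +42 mm in jig x, +28 mm in jig y and +13.6°. I'll push on the -x wall with the two fingers spread parallel to the back fence.

```bash
python3 -m jog '0.3 -33 -42 0 0.9; 0.3 0 0 -50 0; 0.3 0 0 -60 0; 0.3 0 0 -60 0; 0.3 0 0 -41.5 0' && python3 -m jog '0.3 0 0 0 0; 0.3 9.6 2.8 0 0; 0.3 7.7 2.2 0 0;0.3 7.7 2.2 0 0;0.3 7.7 2.2 0 0' && python3 -m jog '0.3 5.8 1.7 0 0;0.3 5.8 1.7 0 0; 0.3 3.8 1.1 0 0;0.3 0 0 0 0' && python3 -m jog '0.3 2.9 .8 0 0;0.3 0 0 0 0'&& python3 -m jog '0.3 1.9 .6 0 0;0.3 0 0 0 0'; python3 - <<'E'
from h import *
snap("top","top2");snap("scene","scene2")
p=np.array(r.sense()["tcp_pos"])-[.4543,-.009,0];a=np.radians(15.95);print(p[0]*np.cos(a)+p[1]*np.sin(a),-p[0]*np.sin(a)+p[1]*np.cos(a))
E
```

```text
time_s: 3.28
tcp_pos: [0.3619, -0.0344, 0.0206]
ee_rot: [[0.962, 0.274, -0.003], [0.274, -0.962, -0.001], [-0.004, 0.0, -1.0]]
wrist_force: [1.6, -0.7, -0.3]
gripper_width: 0.517
gripper_force: 0.0
time_s: 3.9
tcp_pos: [0.3961, -0.025, 0.0239]
ee_rot: [[0.962, 0.272, 0.001], [0.272, -0.962, 0.0], [0.001, -0.0, -1.0]]
wrist_force: [-2.1, -0.5, 1.4]
gripper_width: 0.301
gripper_force: 0.6
time_s: 4.4
tcp_pos: [0.4116, -0.0203, 0.0233]
ee_rot: [[0.962, 0.273, 0.001], [0.273, -0.962, 0.0], [0.001, -0.0, -1.0]]
wrist_force: [-0.5, 0.6, -0.7]
gripper_width: 0.301
gripper_force: 0.0
time_s: 4.65
tcp_pos: [0.414, -0.0197, 0.0232]
ee_rot: [[0.962, 0.273, 0.0], [0.273, -0.962, 0.0], [0.0, -0.0, -1.0]]
wrist_force: [-0.5, 0.5, 0.6]
gripper_width: 0.298
gripper_force: 0.1
time_s: 4.9
tcp_pos: [0.4159, -0.0191, 0.0233]
ee_rot: [[0.962, 0.273, 0.0], [0.273, -0.962, 0.0], [0.0, -0.0, -1.0]]
wrist_force: [-0.6, -0.3, -1.0]
gripper_width: 0.304
gripper_force: 0.2
-0.03971481081381257 0.0008496985822988301
```

```bash
python3 -m jog '0.3 3.8 1.1 0 0;0.3 1.9 .6 0 0;0.3 0 0 0 0' && python3 -m jog '0.3 1.4 .4 0 0;0.3 0 0 0 0'&& python3 -m jog '0.3 1.4 .4 0 0;0.3 0 0 0 0'|grep -v rot; python3 -m jog '0.3 1 .3 0 0;0.3 0 0 0 0'|grep -v rot
```

```text
time_s: 5.38
tcp_pos: [0.422, -0.0173, 0.0233]
ee_rot: [[0.962, 0.273, 0.001], [0.273, -0.962, 0.0], [0.001, 0.0, -1.0]]
wrist_force: [0.1, -0.0, 0.3]
gripper_width: 0.296
gripper_force: 0.1
time_s: 5.62
tcp_pos: [0.4227, -0.0171, 0.0232]
ee_rot: [[0.962, 0.273, -0.0], [0.273, -0.962, 0.0], [-0.0, -0.0, -1.0]]
wrist_force: [-0.7, -0.6, 0.8]
gripper_width: 0.301
gripper_force: 0.5
time_s: 5.88
tcp_pos: [0.4244, -0.0166, 0.0233]
wrist_force: [-0.5, -0.4, -0.1]
gripper_width: 0.295
gripper_force: 0.3
time_s: 6.12
tcp_pos: [0.4248, -0.0165, 0.0232]
wrist_force: [-1.4, -0.7, 1.3]
gripper_width: 0.299
gripper_force: 1.0
```

```bash
for i in 1; do python3 -m jog '0.3 1 .3 0 0;0.3 0 0 0 0'|grep -E 'tcp|wrist'; python3 -m jog '0.3 1 .3 0 0;0.3 0 0 0 0'|grep -E 'tcp|wrist'; python3 -m jog '0.3 1 .3 0 0;0.3 0 0 0 0'|grep -E 'tcp|wrist';  done; python3 - <<'E'
from h import *
t=snap("top","top3");w=snap("wrist","w4")
a=cv2.resize(t["im"][170:260,220:320,::-1],None,fx=4,fy=4,interpolation=cv2.INTER_CUBIC)
b=cv2.resize(w["im"][0:250,150:400,::-1],None,fx=1.44,fy=1.44)
cv2.imwrite("pics/m1.png",np.hstack([a,b]))
E
```

```text
tcp_pos: [0.4247, -0.0166, 0.0231]
wrist_force: [-6.3, -1.3, 4.3]
tcp_pos: [0.4247, -0.0166, 0.0229]
wrist_force: [-6.6, -1.1, 5.3]
tcp_pos: [0.4247, -0.0167, 0.0228]
wrist_force: [-7.8, -0.1, 6.7]
```

View pics/m1.png

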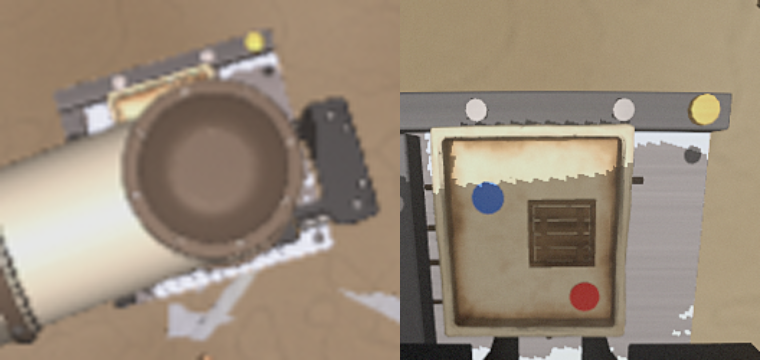

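The house is flush and square on the back fence, and the -y beam sits near jig x = 40 mm. I'll back off, turn 90° and push on the -y wall clear of that beam.

```bash
python3 -m jog '0.25 -14 -4 0 0; 0.25 -10 -3 20 0; 0.25 0 0 60 5; 0.25 27 -18 0 10; 0.25 27 -18 0 10' | grep -E 'tcp|wrist';python3 -m jog '0.25 27 -20 0 10; 0.25 0 0 0 10; 0.25 0 0 0 10; 0.25 0 0 0 10; 0.25 0 0 0 10'| grep -E 'tcp|wrist';python3 -m jog '0.25 0 0 0 10; 0.25 0 0 0 5.1; 0.25 0 0 0 0; 0.25 0 0 0 0'; python3 - <<'E'
from h import *
w=snap("wrist","w5");print(r.sense()["joints"])
p=np.array(r.sense()["tcp_pos"])-[.4543,-.009,0];a=np.radians(15.95);print(p[0]*np.cos(a)+p[1]*np.sin(a),-p[0]*np.sin(a)+p[1]*np.cos(a))
w=load("w4")
q=lambda x,y:(150+(x-400)/1.44,y/1.44)
for h in onz(w,[q(435,128),q(632,126),q(622,335),q(448,335)],.061): p=h-[.4543,-.009,0];print((p[0]*np.cos(a)+p[1]*np.sin(a)).round(4),(-p[0]*np.sin(a)+p[1]*np.cos(a)).round(4))
E
```

```text
tcp_pos: [0.4607, -0.0583, 0.1052]
wrist_force: [-0.3, 0.1, -0.3]
tcp_pos: [0.4864, -0.0783, 0.1036]
wrist_force: [0.7, 0.1, -0.7]
time_s: 8.72
tcp_pos: [0.4805, -0.0571, 0.1019]
ee_rot: [[-0.245, 0.969, 0.016], [0.969, 0.245, -0.043], [-0.046, 0.005, -0.999]]
wrist_force: [0.6, -0.7, 0.1]
gripper_width: 0.25
gripper_force: 0.0
[ 14.37651955  13.26237798 -28.70464306   3.54987863 -47.85071606
 177.40348377]
0.011904561281512212 -0.053667338719915206
0.0587 0.0396
0.0591 -0.027
-0.0172 -0.027
-0.0171 0.0404
```

```bash
python3 -m jog '0.25 0 0 0 -10.7; 0.25 0 0 0 -10.7;0.25 0 0 0 -10.7;0.25 0 0 0 -10.7;0.25 0 0 0 -10.7' >/dev/null;python3 -m jog '0.25 0 0 0 -10.7; 0.25 0 0 0 -10.7;0.25 0 0 0 -10.7;0.25 0 0 0 -10.7;0.25 0 0 0 -10.7' >/dev/null;python3 -m jog '0.25 0 0 0 -10.7; 0.25 0 0 0 -10.7;0.25 0 0 0 -10.7;0.25 0 0 0 -10.7;0.25 0 0 0 -10.7' >/dev/null; python3 -m jog '0.25 0 0 0 -10.7;0.25 0 0 0 -7;0.25 0 0 0 0;0.25 0 0 0 0';python3 - <<'E'
from h import *
s=r.sense();print(s["joints"],np.degrees(np.arctan2(s["ee_rot"][1][0],s["ee_rot"][0][0])))
p=np.array(s["tcp_pos"])-[.4543,-.009,0];a=np.radians(15.95);print(p[0]*np.cos(a)+p[1]*np.sin(a),-p[0]*np.sin(a)+p[1]*np.cos(a))
E
```

```text
time_s: 11.15
tcp_pos: [0.4801, -0.0575, 0.1016]
ee_rot: [[0.276, -0.961, -0.015], [-0.96, -0.277, 0.044], [-0.046, 0.002, -0.999]]
wrist_force: [-0.5, -0.5, -0.6]
gripper_width: 0.252
gripper_force: 0.0
[ 10.52892829  14.47086496 -24.4212105   -3.34327239 -51.52466139
   7.62511933] -73.93858944755715
0.0114278007851206 -0.05372337975469751
```

The turn hit joint 6's limit. I turned back, and a 2.6° tilt remains about the jaw line, which is benign. Now I'll descend and push in jig +y.

```bash
python3 -m jog '0.25 0 0 -50 0; 0.25 0 0 -28 0;0.25 -2.2 7.7 0 0;0.25 -1.6 5.8 0 0;0.25 -1.6 5.8 0 0' | grep -E 'tcp|wrist';python3 -m jog '0.25 -1.1 3.8 0 0;0.25 -0.5 1.9 0 0;0.25 0 0 0 0' | grep -E 'tcp|wrist';for i in 1; do python3 -m jog '0.25 -.4 1.4 0 0;0.25 0 0 0 0'| grep -E 'tcp|wrist';python3 -m jog '0.25 -.4 1.4 0 0;0.25 0 0 0 0'| grep -E 'tcp|wrist';python3 -m jog '0.25 -.4 1.4 0 0;0.25 0 0 0 0'| grep -E 'tcp|wrist'; done
```

```text
tcp_pos: [0.4754, -0.0374, 0.025]
wrist_force: [0.6, -1.1, 0.5]
tcp_pos: [0.4731, -0.0321, 0.0239]
wrist_force: [0.1, -0.2, 0.5]
tcp_pos: [0.4726, -0.0309, 0.0236]
wrist_force: [1.0, -0.7, 0.9]
tcp_pos: [0.472, -0.0295, 0.0236]
wrist_force: [0.3, -1.8, 0.0]
tcp_pos: [0.4715, -0.028, 0.0235]
wrist_force: [0.4, -2.1, 0.6]
```

```bash
python3 -m jog '0.25 -.3 1 0 0;0.25 0 0 0 0'| grep -E 'tcp|wrist';python3 -m jog '0.25 -.3 1 0 0;0.25 0 0 0 0'| grep -E 'tcp|wrist';python3 -m jog '0.25 -.3 1 0 0;0.25 0 0 0 0'| grep -E 'tcp|wrist'
```

```text
tcp_pos: [0.4712, -0.027, 0.0235]
wrist_force: [-0.6, -1.9, 1.5]
tcp_pos: [0.4709, -0.026, 0.0235]
wrist_force: [0.4, -1.2, 1.4]
tcp_pos: [0.4706, -0.0251, 0.0235]
wrist_force: [1.0, -2.1, 0.3]
```

```bash
python3 -m jog '0.25 -.3 1 0 0;0.25 0 0 0 0'| grep -E 'tcp|wrist';python3 -m jog '0.25 -.3 1 0 0;0.25 0 0 0 0'| grep -E 'tcp|wrist';python3 -m jog '0.25 -.3 1 0 0;0.25 0 0 0 0'| grep -E 'tcp|wrist';python3 -m jog '0.25 -.3 1 0 0;0.25 0 0 0 0'| grep -E 'tcp|wrist'
```

```text
tcp_pos: [0.4705, -0.0249, 0.0237]
wrist_force: [1.7, -5.9, 1.3]
tcp_pos: [0.4705, -0.0246, 0.0241]
wrist_force: [1.3, -10.2, 3.4]
tcp_pos: [0.4704, -0.0244, 0.0244]
wrist_force: [2.0, -14.0, 5.1]
tcp_pos: [0.4704, -0.0241, 0.0248]
wrist_force: [3.8, -18.0, 5.9]
```

The house is flush against the side fence. I'll back off, turn back and check.

```bash
python3 -m jog '0.25 4 -14 0 0; 0.25 4 -15 0 0; 0.25 0 0 60 0; 0.25 0 0 60 10; 0.25 -20 18 40 10' >/dev/null; python3 -m jog '0.25 -20 18 20 10; 0.25 -20 18 20 10;0.25 -20 18 10 10;0.25 0 0 0 10;0.25 0 0 0 10' >/dev/null; python3 -m jog '0.6 0 0 0 10;0.6 0 0 0 10;0.6 0 0 0 0;0.6 0 0 0 0'; python3 - <<'E'
from h import *
w=snap("wrist","w6")
a=np.radians(15.95);R=np.array([[np.cos(a),np.sin(a)],[-np.sin(a),np.cos(a)]])
for n,lo,hi,z in [("red",(0,150,90),(6,255,255),.051),("blue",(105,110,60),(125,255,255),.051),("stud",(23,110,110),(34,255,255),.034)]:
  for A,p in blob(w,lo,hi,(100,0,450,300))[:3]:
    X=onz(w,[p],z)[0]; print(n,A,p,X.round(4),(R@(X[:2]-[.4543,-.009])*1e3).round(1))
cv2.imwrite("pics/w6c.png",cv2.resize(w["im"][40:240,170:370,::-1],None,fx=3,fy=3,interpolation=cv2.INTER_CUBIC))
E
```

```text
time_s: 16.4
tcp_pos: [0.3974, 0.0218, 0.2334]
ee_rot: [[0.961, 0.273, -0.044], [0.273, -0.962, -0.015], [-0.047, 0.002, -0.999]]
wrist_force: [0.3, 0.5, 0.1]
gripper_width: 0.571
gripper_force: 0.0
red 44 [286.2, 135.3] [ 0.4476 -0.0056  0.051 ] [-5.5  5.1]
blue 70 [256.2, 102.6] [0.4748 0.0408 0.051 ] [33.4 42.3]
stud 56 [340.3, 73.8] [ 0.536  -0.0492  0.034 ] [ 67.5 -61.1]
```

View pics/w6c.png

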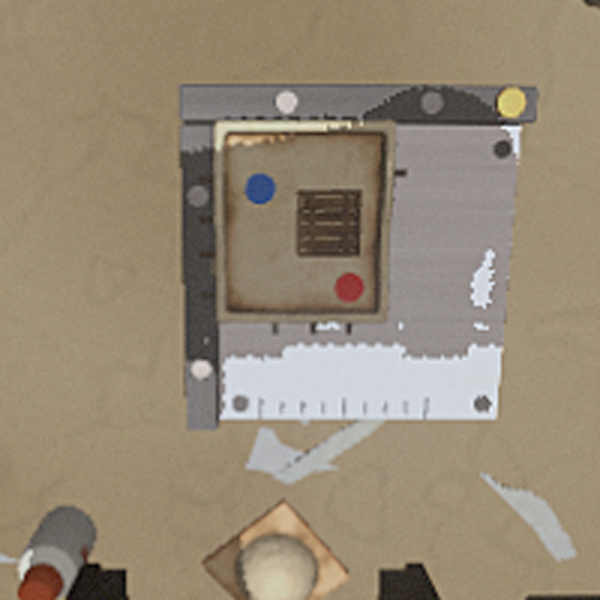

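The house sits square in the corner. The dots match the flush prediction to about 0.5 mm: red at jig (-5.5, 5.1), blue at (33.4, 42.3) and the stud at (67.5, -61.1). Next I'll look at the stand from two places.

```bash
python3 -m jog '1 -13 50 0 0;1 -13 50 0 0;1 -13 50 0 0;1 -13 48 0 0;1 0 0 0 0'|grep tcp; python3 -m jog '1 0 0 0 0'|grep tcp; python3 - <<'E'
from h import *
w=snap("wrist","w7")
E
python3 -m jog '1 50 -30 0 0;1 30 -30 0 0;1 0 0 0 0;1 0 0 0 0'|grep tcp;  python3 - <<'E'
from h import *
w=snap("wrist","w8");v=load("w7")
for c in(v,w): print(blob(c,(5,150,80),(16,255,255))[:3],proj(c,[[.405,.243,.05]]))
f=lambda c:(lambda p:cv2.resize(c["im"][max(0,p[1]-65):p[1]+65,max(0,p[0]-65):p[0]+65,::-1],(390,390),interpolation=cv2.INTER_CUBIC))(proj(c,[[.405,.243,.05]])[0].astype(int))
cv2.imwrite("pics/st.png",np.hstack([f(v),f(w)]))
E
```

```text
tcp_pos: [0.3449, 0.2223, 0.2334]
tcp_pos: [0.3453, 0.2196, 0.2333]
tcp_pos: [0.4254, 0.1588, 0.2334]
[(207, [248.5, 119.1])] [[248.73876571 116.08028866]]
[(307, [179.8, 171.5])] [[186.31525916 164.81124349]]
```

View pics/st.png

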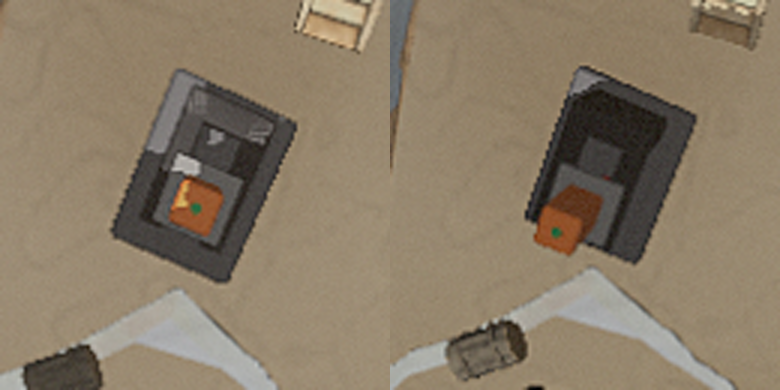

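The views show the stand's base corners (left crop: (180,68), (297,122), (228,283), (112,235)) and the collar. The grip top has a green centre dot at left (195,208) and right crop (166,232).

```bash
python3 - <<'E'
from h import *
v,w=load("w7"),load("w8")
V=lambda x,y:(x/3+183,y/3+51); W=lambda x,y:((x-390)/3+121,y/3+99)
def green(c):
    g=cv2.cvtColor(c["im"],cv2.COLOR_RGB2HSV); return blob(c,(35,80,30),(95,255,255),None,2)
print(green(v)[:3],green(w)[:3])
print("top",tri([v,w],[V(195,208),W(556,232)]))
b=onz(v,[V(180,68),V(297,122),V(228,283),V(112,235)],.01);print(b.round(4).tolist())
d1=b[1]-b[2];d2=b[0]-b[3];print([np.linalg.norm(x).round(4) for x in(d1,d2,b[1]-b[0],b[2]-b[3])],np.degrees([np.arctan2(x[1],x[0]) for x in(d1,d2)]),np.degrees([np.arctan2(x[1],x[0])+np.pi/2 for x in(b[1]-b[0],b[2]-b[3])]),b.mean(0))
b2=onz(w,[W(584,66),W(697,117),W(637,264)],.01);d=b2[1]-b2[2];print(b2.round(4).tolist(),np.degrees(np.arctan2(d[1],d[0])))
print("collar",tri([v,w],[V(245,180),W(627,182)]),tri([v,w],[V(220,245),W(610,248)]))
# orange top face edges in w8
g=cv2.cvtColor(w["im"],cv2.COLOR_RGB2HSV);m=cv2.inRange(g,np.array((5,150,150)),np.array((16,255,255)));c=max(cv2.findContours(m,0,2)[0],key=cv2.contourArea);print(cv2.minAreaRect(c))
s=r.sense();print(np.degrees(np.arctan2(s["ee_rot"][1][0],s["ee_rot"][0][0])),s["joints"])
E
```

```text
[(9, [248.0, 120.0])] [(8, [175.9, 176.1]), (2, [152.5, 359.0])]
top (array([0.40392707, 0.24270323, 0.10252737]), [np.float64(0.0936282190021345), np.float64(0.09362821900223717)])
[[0.4521, 0.2645, 0.01], [0.4448, 0.2092, 0.01], [0.3683, 0.2184, 0.01], [0.3748, 0.2754, 0.01]]
[np.float64(0.077), np.float64(0.078), np.float64(0.0558), np.float64(0.0574)] [-6.90265085 -8.04487557] [-7.48996627 -6.53786065] [0.40998998 0.24189668 0.01      ]
[[0.4532, 0.2628, 0.01], [0.4447, 0.2079, 0.01], [0.3681, 0.2188, 0.01]] -8.140830629607398
collar (array([0.41656205, 0.22669535, 0.05257197]), [np.float64(0.6247699483448119), np.float64(0.6247699483447612)]) (array([0.38857936, 0.22815673, 0.05679054]), [np.float64(0.8657640132296198), np.float64(0.8657640132296142)])
((175.0, 179.0), (0.0, 0.0), 0.0)
15.928544518760734 [ 40.3804722    5.02689134 -16.26315865  -1.02572144 -71.17421811
  65.90305991]
```

Grip top measured at (0.4039, 0.2427, 0.1025), which agrees with 103 mm. The stand yaw is about -7°. I'll move over it.

```bash
python3 -m jog '0.7 -11 42 0 -10.5;0.7 -11 42 -40 -10.5;0.7 0 0 -30 -1;0.7 0 0 0 0;0.7 0 0 0 0'
```

```text
time_s: 18.42
tcp_pos: [0.404, 0.2445, 0.165]
ee_rot: [[0.994, -0.103, -0.044], [-0.103, -0.995, 0.004], [-0.044, 0.001, -0.999]]
wrist_force: [0.6, 0.1, -0.3]
gripper_width: 0.707
gripper_force: 0.0
```

```bash
python3 -m jog '0.7 0 -1.7 -50 0;0.7 0 0 -41 0;0.7 0 0 0 0;0.7 0 0 0 0'|grep -E 'tcp|force'; python3 -m jog '0.1 0 0 0 0;0.1 0 0 0 0;0.1 0 0 0 0;0.1 0 0 0 0;0.1 0 0 0 0'
```

```text
tcp_pos: [0.4051, 0.2434, 0.0748]
wrist_force: [0.3, -0.3, -0.6]
gripper_force: 0.0
time_s: 19.55
tcp_pos: [0.4034, 0.2422, 0.0725]
ee_rot: [[0.993, -0.104, -0.046], [-0.104, -0.995, 0.002], [-0.046, 0.003, -0.999]]
wrist_force: [0.3, 0.1, -0.4]
gripper_width: 0.219
gripper_force: 0.0
```

```bash
python3 -m jog '0 0 0 0 0;0 0 0 0 0;0 0 0 0 0;0 0 0 0 0'; python3 -m jog '0 0 0 10 0;0 0 0 0 0;0 0 0 0 0'
```

```text
time_s: 20.05
tcp_pos: [0.4035, 0.2422, 0.0725]
ee_rot: [[0.993, -0.104, -0.046], [-0.104, -0.995, 0.002], [-0.046, 0.003, -0.999]]
wrist_force: [0.0, -0.2, 0.3]
gripper_width: 0.173
gripper_force: 30.0
time_s: 20.42
tcp_pos: [0.4034, 0.2422, 0.0827]
ee_rot: [[0.993, -0.105, -0.046], [-0.105, -0.995, 0.003], [-0.046, 0.002, -0.999]]
wrist_force: [-0.3, 0.6, -0.7]
gripper_width: 0.167
gripper_force: 30.0
```

The probe is held at 30 N. At the seat the TCP was (0.4035, 0.2422, 0.0725), so the tip is 62.5 mm below the TCP. I'll lift and carry it above the stud.

```bash
python3 -m jog '0 0 0 50 0;0 0 0 50 0;0 0 -50 17 0;0 0 -50 0 0;0 0 -50 0 0'|grep -E 'tcp|force'; python3 -m jog '0 40 -50 0 0;0 46 -50 0 0;0 46 -42 0 0;0 0 0 -50 0;0 0 0 0 0'|grep -E 'tcp|force';  python3 -m jog '0 0 0 -30 0;0 0 0 0 0;0 0 0 0 0';python3 - <<'E'
from h import *
s=snap("scene","sc5");t=snap("top","tp5");S=r.sense();p=np.array(S["tcp_pos"]);R=np.array(S["ee_rot"])
e=p+[.0004,.0004,-.0625+.0035]
print("pred ball px",proj(s,[e]),blob(s,(0,120,60),(9,255,255),(0,0,512,384),3)[:12])
print(np.mean([r.sense()["wrist_force"] for _ in range(20)],0))
x,y=proj(s,[e])[0].astype(int)
cv2.imwrite("pics/sc5c.png",cv2.resize(s["im"][y-45:y+45,x-60:x+60,::-1],None,fx=6,fy=6,interpolation=cv2.INTER_CUBIC))
E
```

```text
tcp_pos: [0.4031, 0.0908, 0.1997]
wrist_force: [0.2, -1.0, -0.3]
gripper_force: 30.0
tcp_pos: [0.5273, -0.0456, 0.1455]
wrist_force: [0.3, 0.3, -0.2]
gripper_force: 30.0
time_s: 22.05
tcp_pos: [0.5319, -0.0441, 0.1216]
ee_rot: [[0.994, -0.103, -0.043], [-0.103, -0.995, 0.002], [-0.043, 0.002, -0.999]]
wrist_force: [-0.4, 0.3, -0.2]
gripper_width: 0.169
gripper_force: 30.0
pred ball px [[234.80089883 185.1768943 ]] [(54, [488.8, 309.1]), (40, [506.4, 269.0]), (37, [349.4, 176.9]), (35, [508.8, 321.2]), (14, [510.2, 264.0]), (13, [273.0, 185.0]), (11, [408.6, 66.1]), (4, [233.5, 169.8]), (4, [232.0, 152.8]), (3, [493.0, 277.0])]
[ 0.57118156 -0.58289882 -0.61407801]
```

View pics/sc5c.png

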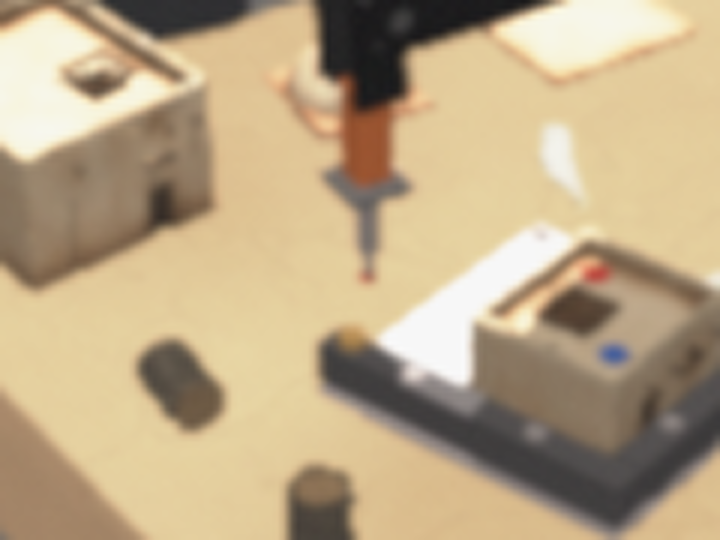

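The red ball is at px (235.3,185.8) against a predicted (234.8,185.2), so the grasp model holds. Now I'll centre on the stud and descend.

```bash
python3 -m jog '0 3.6 -5.5 0 0;0 0 0 -21 0;0 0 0 0 0;0 0 0 0 0'; python3 - <<'E'
from h import *
print(np.mean([r.sense()["wrist_force"] for _ in range(20)],0))
E
```

```text
time_s: 22.65
tcp_pos: [0.535, -0.0503, 0.0993]
ee_rot: [[0.994, -0.104, -0.045], [-0.104, -0.995, 0.002], [-0.045, 0.003, -0.999]]
wrist_force: [-0.1, -0.4, -0.5]
gripper_width: 0.169
gripper_force: 30.0
[-0.11448686 -0.37347772 -0.54758975]
```

```bash
python3 -m jog '0 .4 .6 -1.5 0;0 0 0 -1.5 0;0 0 0 -1 0;0 0 0 0 0'|grep -E 'tcp|wrist'; python3 -m jog '0 0 0 0 0'|grep -E 'tcp|wrist';python3 -m jog '0 0 0 -0.8 0;0 0 0 0 0'|grep -E 'tcp|wrist';python3 -m jog '0 0 0 0 0'|grep -E 'tcp|wrist';python3 -m jog '0 0 0 0 0'|grep -E 'tcp|wrist'
```

```text
tcp_pos: [0.535, -0.0495, 0.0947]
wrist_force: [1.1, 0.3, 0.8]
tcp_pos: [0.535, -0.0495, 0.0947]
wrist_force: [0.3, 0.5, 0.5]
tcp_pos: [0.5349, -0.0495, 0.0938]
wrist_force: [0.5, -0.2, 0.1]
tcp_pos: [0.5349, -0.0495, 0.0938]
wrist_force: [0.3, 0.1, 0.8]
tcp_pos: [0.5349, -0.0495, 0.0938]
wrist_force: [0.5, -0.3, 0.3]
```

```bash
python3 -m jog '0 0 0 -0.8 0'|grep -E 'tcp'; for i in 1 2 3 4; do python3 -m jog '0 0 0 0 0'|grep -E 'wrist';done; echo up; python3 -m jog '0 0 0 8 0;0 0 0 0 0'|grep tcp;for i in 1 2 3 4; do python3 -m jog '0 0 0 0 0'|grep -E 'wrist';done
```

```text
tcp_pos: [0.5349, -0.0495, 0.093]
wrist_force: [0.4, 0.1, 0.6]
wrist_force: [0.3, 0.6, 1.3]
wrist_force: [-0.7, -0.8, 0.5]
wrist_force: [1.2, -0.0, 1.4]
up
tcp_pos: [0.5351, -0.0495, 0.1015]
wrist_force: [-0.8, -0.4, -0.2]
wrist_force: [-0.4, 0.1, -1.0]
wrist_force: [0.1, 0.8, -0.5]
wrist_force: [-0.3, -0.4, -1.1]
```

The contact force was +1.65 N, exactly what about 3.5 mm of yield should give. Next is the red dot.

```bash
python3 -m jog '0 0 0 42 0;0 -44 22 0 0;0 -44 21.5 0 0;0 0 0 0 0;0 0 0 0 0'|grep -E 'tcp|wrist'; python3 -m jog '0 0 0 -14 0;0 0 0 -12 0;0 0 0 0 0;0 0 0 0 0'|grep -E 'tcp|wrist'
```

```text
tcp_pos: [0.4476, -0.0058, 0.1435]
wrist_force: [0.2, -1.0, -1.6]
tcp_pos: [0.4471, -0.0062, 0.1167]
wrist_force: [0.5, -0.2, 0.2]
```

```bash
python3 -m jog '0 0 0 -2 0;0 0 0 -1.5 0;0 0 0 -1.5 0;0 0 0 -1.2 0'|grep -E 'tcp|wrist'; for i in 1 2 3 4; do python3 -m jog '0 0 0 0 0'|grep -E 'tcp|wrist';done; python3 -m jog '0 0 0 10 0;0 0 0 23 0;0 0 0 0 0'|grep -E 'tcp|wrist'
```

```text
tcp_pos: [0.447, -0.0059, 0.1109]
wrist_force: [-0.2, -0.2, 1.1]
tcp_pos: [0.447, -0.006, 0.1109]
wrist_force: [-0.3, 0.7, 0.9]
tcp_pos: [0.447, -0.006, 0.1109]
wrist_force: [-0.6, -0.0, -0.0]
tcp_pos: [0.4469, -0.006, 0.1109]
wrist_force: [0.4, -0.1, 0.5]
tcp_pos: [0.4469, -0.006, 0.1108]
wrist_force: [-0.3, 0.6, -0.2]
tcp_pos: [0.4482, -0.0056, 0.1455]
wrist_force: [0.3, 0.5, -0.5]
```

Red contact shows about +1.1 N. Now blue.

```bash
python3 -m jog '0 14 23 0 0;0 13.3 23.4 0 0;0 0 0 0 0;0 0 0 0 0'|grep -E 'tcp|wrist'; python3 -m jog '0 0 0 -15 0;0 0 0 -12 0;0 0 0 0 0;0 0 0 0 0'|grep -E 'tcp|wrist'
```

```text
tcp_pos: [0.4736, 0.0405, 0.1431]
wrist_force: [0.1, -0.8, -0.9]
tcp_pos: [0.4744, 0.0403, 0.117]
wrist_force: [0.6, -0.8, -0.1]
```

```bash
python3 -m jog '0 0 0 -2 0;0 0 0 -1.5 0;0 0 0 -1.5 0;0 0 0 -1.5 0'|grep -E 'tcp|wrist'; for i in 1 2 3 4; do python3 -m jog '0 0 0 0 0'|grep -E 'tcp|wrist';done; python3 -m jog '0 0 0 10 0;0 0 0 23 0;0 0 0 0 0'|grep -E 'time|tcp|wrist'
```

```text
tcp_pos: [0.4743, 0.0404, 0.1104]
wrist_force: [-0.7, -0.5, 0.2]
tcp_pos: [0.4743, 0.0404, 0.1103]
wrist_force: [0.3, 0.7, 1.4]
tcp_pos: [0.4743, 0.0404, 0.1104]
wrist_force: [0.9, -0.4, 0.4]
tcp_pos: [0.4742, 0.0404, 0.1104]
wrist_force: [-1.2, -0.4, 0.6]
tcp_pos: [0.4742, 0.0404, 0.1103]
wrist_force: [0.1, -1.1, 1.1]
time_s: 30.02
tcp_pos: [0.4754, 0.0409, 0.145]
wrist_force: [0.1, 0.3, 0.1]
```

Blue contact is confirmed at about +1.3 N. Now back to the fork.

```bash
python3 -m jog '0 -36 10 55 0;0 -35 48 0 0;0 0 48 0 0;0 0 48 0 0;0 0 48 0 0'|grep -E 'tcp|wrist'; python3 -m jog '0 0 0 0 0;0 0 0 0 0;0 0 0 0 0'
```

```text
tcp_pos: [0.4045, 0.2431, 0.1944]
wrist_force: [0.3, 0.5, -1.0]
time_s: 31.02
tcp_pos: [0.4051, 0.2408, 0.1947]
ee_rot: [[0.993, -0.106, -0.047], [-0.106, -0.994, 0.002], [-0.047, 0.003, -0.999]]
wrist_force: [0.5, -0.7, -0.6]
gripper_width: 0.163
gripper_force: 30.0
```

```bash
python3 -m jog '0 -1.6 1.4 -40 0;0 0 0 -20 0;0 0 0 0 0;0 0 0 0 0'|grep -E 'tcp|wrist'; 
```

```text
tcp_pos: [0.4045, 0.2432, 0.136]
wrist_force: [1.0, 0.3, 0.2]
```

```bash
python3 -m jog '0 -.8 -1 -20 0;0 0 0 -15 0;0 0 0 -15 0;0 0 0 0 0;0 0 0 0 0'|grep -E 'tcp|wrist'; 
```

```text
tcp_pos: [0.4037, 0.2428, 0.0862]
wrist_force: [-0.5, -0.3, -0.7]
```

```bash
python3 -m jog '0 0 0 -7 0;0 0 0 -4 0;0 0 0 -2 0;0 0 0 0 0;0 0 0 0 0'|grep -E 'tcp|wrist';python3 -m jog '0 0 0 0 0'|grep -E 'tcp|wrist'; python3 -m jog '0 0 0 -0.5 0;0 0 0 0 0'|grep -E 'tcp|wrist'
```

```text
tcp_pos: [0.403, 0.2422, 0.0724]
wrist_force: [-2.2, -0.7, 5.0]
tcp_pos: [0.403, 0.2422, 0.0724]
wrist_force: [-1.4, -0.9, 4.5]
tcp_pos: [0.4031, 0.2423, 0.0724]
wrist_force: [-3.1, -1.9, 8.3]
```

The collar is seated, at the same height as when it was taken. I'll relieve the preload, release and withdraw.

```bash
python3 -m jog '0 0 0 .7 0;0 0 0 0 0;0.3 0 0 0 0;0.5 0 0 0 0;0.7 0 0 0 0'|grep -E 'tcp|wrist|width';python3 -m jog '0.7 0 0 0 0;0.7 0 0 0 0;0.7 0 0 0 0;0.7 0 0 0 0'|grep -E 'tcp|wrist|width'
```

```text
tcp_pos: [0.4028, 0.2421, 0.0718]
wrist_force: [0.5, 0.1, 0.7]
gripper_width: 0.428
tcp_pos: [0.4029, 0.2422, 0.0722]
wrist_force: [-0.5, 0.1, -1.4]
gripper_width: 0.695
```

```bash
python3 -m jog '0.7 0 0 15 0;0.7 0 0 40 0;0.7 0 0 50 0;0.7 0 0 50 0;0.7 -30 -50 0 10.5'|grep -E 'tcp|wrist|width';python3 -m jog '0.7 -30 -50 0 10.5;0.7 0 -50 0 0;0.7 0 -40 0 0;0.7 0 0 0 0;0.7 0 0 0 0'|grep -E 'tcp|wrist|time'; python3 - <<'E'
from h import *
w=snap("wrist","w9");t=snap("top","tp9")
a=np.radians(15.95);R=np.array([[np.cos(a),np.sin(a)],[-np.sin(a),np.cos(a)]])
for n,lo,hi,z in [("red",(0,150,90),(6,255,255),.051),("blue",(105,110,60),(125,255,255),.051),("stud",(23,110,110),(34,255,255),.034),("green",(35,80,30),(95,255,255),.103)]:
  for A,p in blob(w,lo,hi,None,3)[:3]:
    X=onz(w,[p],z)[0]; print(n,A,p,X.round(4),(R@(X[:2]-[.4543,-.009])*1e3).round(1))
im=cv2.resize(w["im"][:,:,::-1],None,fx=1.5,fy=1.5,interpolation=cv2.INTER_CUBIC); cv2.imwrite("pics/w9c.png",im[:,:768])
E
```

```text
tcp_pos: [0.3762, 0.1953, 0.2312]
wrist_force: [-0.2, -1.2, -0.8]
gripper_width: 0.702
time_s: 35.52
tcp_pos: [0.343, 0.0524, 0.2273]
wrist_force: [-0.5, -0.5, 0.6]
red 59 [324.1, 97.4] [ 0.4477 -0.0052  0.051 ] [-5.3  5.4]
red 4 [124.8, 81.5] [0.4054 0.2249 0.051 ] [ 17.3 238.3]
blue 80 [293.5, 62.3] [0.4748 0.0409 0.051 ] [33.5 42.3]
stud 63 [379.4, 32.7] [ 0.5357 -0.0485  0.034 ] [ 67.4 -60.4]
green 13 [85.6, 76.6] [0.4036 0.2431 0.103 ] [ 20.5 256.3]
```

View pics/w9c.png

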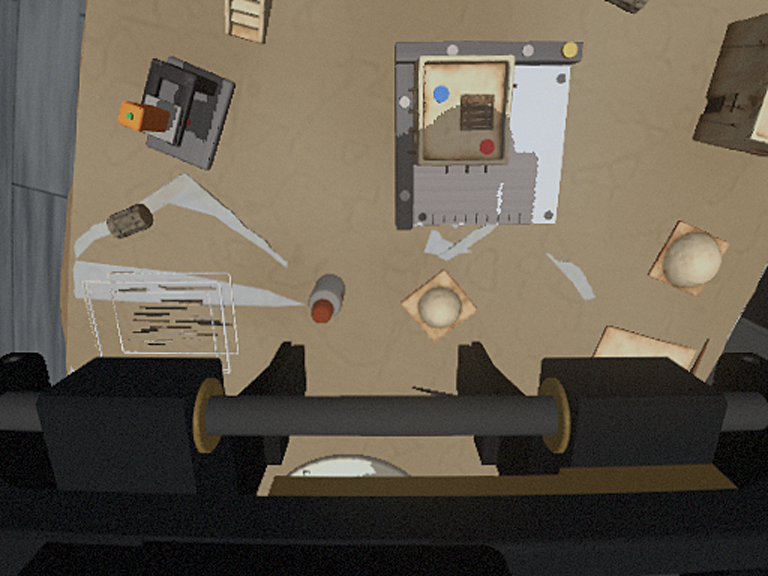

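The picture shows the house flush in the corner, with the dots unmoved to within 0.4 mm. The probe is upright in the fork with its green dot at (0.4036, 0.2431), as at the start, and the gripper is clear.

```bash
python3 -c "
from station import r
print(r.finish_job())"
```

```text
the job is handed in; nothing more can be done
None
```

I handed the job in at about 36 s: the house is flush on both fences, the stud, red and blue dots were touched lightly in that order (about 1 to 2 N each), and the probe is back upright in the fork with the other models not approached.

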